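# Set the laminator for medium pouches

## Task

Set the laminator up for the next batch of pouches: with a fingertip on its rim, roll the knurled wheel on top one click towards the back of the machine, so that it rests in the middle of its three notches, and take the finger off. Then press the round key beside it fully down and let it come up. Use light touches only: grip and lift nothing, leave the square key alone, and do not shove the laminator or disturb the other things on the desk.

Things in the scene. Friction and masses are not known exactly. Their poses are not given: they have to be found in the camera images.
- laminator: pouch laminator, about 3 kg, loose on rubber feet: 130 mm deep (x), 370 wide (y), flat top 80 mm above the desk. Origin: centre of its underside. x runs from its front (feed slot; a clear tray reaches to x = -110 mm) to its back, y to its left end, z up. The front faces the robot, turned up to 0.3 rad. On top at x = 0: wheel at y = -135 mm, round key at -75, square key at -30
- wheel_crest (a point): point of the case (it does not turn) at the highest point of the knurled wheel, 91 mm above the desk. The wheel: dark thumbwheel, radius 32 mm, 24 mm wide, level axle along the laminator's y; only its top 11 mm stands out of the case, over 48 mm along x. Beside it on both sides runs a 5 mm wide guard ridge of the case, 6 mm high, so that the crest stands 5 mm above the ridges
- wheel (a joint): angle of the wheel, rad; grows as its top is rolled to the laminator's back (+x). Sprung notches at 0, 0.5 and 1.0 (one, two, three white dots on top), stops just beyond the outer two. Starts in notch 0. One click is 16 mm along the rim. About 2 N along the rim takes it over the hump half-way (near 0.25); past that it snaps into the next notch when let go
- round_key_top (a point): centre of the upper face of the round start key: pale grey, 24 mm across, standing 6 mm out of the top (face 86 mm above the desk); moves with the key
- round_key (a joint): travel of the round key in m: 0 up, 0.004 fully down; sprung, about 1.5 N to start and 5 N fully down, comes up by itself
- square_key (a joint): travel of the square reverse key in m: 0 up, 0.004 fully down; pale grey, 16 x 16 mm, 45 mm to the left of the round key; sprung alike
- cup: kraft-brown take-away coffee cup with a black lid, 84 mm across, 112 mm tall, standing beside the laminator's right-hand end; origin at the centre of its underside
- bottle: clear water bottle with red cap, 62 mm across, 190 mm tall, standing behind the laminator; origin at the centre of its underside
- stapler: black and grey desk stapler, 135 x 36 x 50 mm, resting on the left half of the laminator's top; origin at the centre of its underside
- highlighter: flat highlighter pen, 98 x 24 x 14 mm, lying in front of the laminator on the left; origin at the centre of its underside
- pen_tub: dark round tub of pens, 76 mm across, pens up to 155 mm high, beside the laminator's left-hand end; origin at the centre of its underside
- tape_dispenser: black desk tape dispenser with its roll, 150 x 60 x 75 mm, behind the laminator; origin at the centre of its underside
- stamp: self-inking stamp standing upright, 60 x 36 x 85 mm, in front of the feed tray; origin at the centre of its underside
- notes: block of pale sticky notes, 76 x 76 x 26 mm, in front of the feed tray; origin at the centre of its underside

How it is judged:
On the way, in this order (a step that is already met when the one before it is completed fails the run):
1. the wheel rests in its middle notch, the finger off it (value of joint wheel between 0.4 and 0.6 rad and contact force between the fingers and laminator below 0.3 N), for 0.2 s.
2. the round key is fully down, the wheel still in its middle notch (value of joint wheel between 0.4 and 0.6 rad and value of joint round_key above 0.0032 m), for 0.05 s.
At the end, for the whole second after the job is handed in: The wheel rests in its middle notch (0.5 rad, within 0.1), both keys are up, and the laminator stands still within 20 mm of where it was (value of joint wheel between 0.4 and 0.6 rad and value of joint each of round_key, square_key below 0.001 m and velocity of joint wheel below 0.1 rad/s and distance of laminator from where it was at the start of the episode below 0.02 m and linear speed of laminator below 0.02 m/s); the robot touches nothing.
It fails at once if the laminator is lifted, tipped or shoved (more than 20 mm or 0.1 rad) (distance of laminator from where it was at the start of the episode above 0.02 m or angle between laminator's own z axis and vertical above 0.1 rad).
It fails at once if the square key is pressed half-way or more (value of joint square_key above 0.002 m).
It fails at once if the fingers grip the laminator's parts or bear on it with more than 35 N (contact force between the fingers and laminator above 35 N).
It fails at once if another thing on the desk is moved by more than 25 mm, lifted or knocked over (distance of any of cup, bottle, stapler, highlighter, pen_tub, tape_dispenser, stamp, notes from where it was at the start of the episode above 0.025 m or angle between any of cup, bottle, stapler, highlighter, pen_tub, tape_dispenser, stamp, notes's own z axis and vertical above 0.35 rad).
It also fails if it takes over 38 s, if anything falls off the work surface, if the arm or the gripper's body presses on something with over 40 N, if the wrist force passes 120 N, or if a joint passes its speed limit or range.

## Robot

A 6-joint arm with a two-finger parallel gripper is mounted at the origin on the work surface. World frame = base frame: x ahead of the robot, y to its left, z up, the work surface at z = 0. Lengths are in m, angles in rad, forces in N, time in s.
With the tool pointing down it reaches from about 0.3 to 0.775 m from the base axis. Payload 14.6 kg.
Tool frame: the origin (TCP) lies midway between the tips of the shut fingers; the grasp point (between the pads) lies arm.hold_point_z behind it (arm.hold_point_z is the distance from the TCP to the grasp point, in m); z points along the fingers, y is the line along which they close (so a half turn about z gives the same grasp; the last joint's range is limited). The gripper opens to 85 mm and grips with 20 to 120 N. Pads are 22 mm wide; open, the fingers measure 114 mm over their backs; the gripper's body (76 mm by 85 mm) begins 54 mm behind the grasp point. The pads swing forward as they close: fully open they stand 13 mm farther back than shut.
Start: joints at [-1.25, 0.3, 1.521, -0, 1.321, -0.067], TCP at [0.208, -0.509, 0.231] pointing down, gripper open.
Joint ranges: [-3.03, 3.03], [-0.79, 2.21], [0.23, 2.52], [-1.04, 4.18], [0, 3.07], [-2.55, 2.55]. Speed limits (rad/s): [2.22, 2.22, 2.57, 3.14, 3.14, 3.14].

## Interface

Orientations are given as a 3x3 rotation matrix whose columns are the frame's x, y, z axes.
In Python, from rig import arm, read_camera, camera_info, job gives the robot as it stands. The module is installed in compiled form; this text tells all that it offers.
- The arm moves only by the tool send_rows, never from a script. Its argument "series" is a list of rows, each an object of numbers: "tx", "ty", "tz": the shift along the world's x, y, z in m; "rx", "ry", "rz": the turn, a rotation vector about the world's x, y, z in rad; "hand": the opening, from 0 (shut) to 1 (fully open). In form: [{"tx": .., "ty": .., "tz": .., "rx": .., "ry": .., "rz": .., "hand": ..}, ...]. A call has 1 to 5 rows; each row shifts and turns the commanded pose from where the row before left it; what a row does not reach is not made up. A row lasts 1/10 s, in which the tool goes at most 50 mm and 8.59 degrees, less where a joint would pass 70% of its speed; a pose out of reach is approached as far as the arm can. A call is refused whole if a number of a shift passes 0.05 or a number of a turn 0.15, either way. A call with a gripper value outside its range is refused whole. The fingers move at their own pace and stop on an object; the grip force is fixed at half the most. Time passes only in rows, so rows that do not move let the fingers close. It gives the time, the measured TCP pose, the force, the opening and the grip force at its end, in the units of the state.
- arm.read_state(): the state, without advancing time (a new reading comes with each control period).
- read_camera(name): name is "scene" or "top" or "wrist"; returns (picture, depth): 420x560x3 uint8, red, green, blue; 420x560 float32, m along the optical axis (not along the pixel's ray), 0 where there is no reading.
- camera_info(name): a dict with "fx", "fy", "cx", "cy" (pixels), "dist_coeffs" ([k1, k2, p1, p2, k3] as OpenCV has them; the pictures are not rectified), "camera_from_world" (4x4, takes a point from world to camera coordinates). Camera axes: x right, y down, z forward; pixel columns grow to the right and rows downward; lengths in m; the calibration is good to about 2 mm. A picture is of the moment at which its call begins: read the wrist's pose just before it. camera_info takes no time and is no camera call; for the wrist camera it gives the pose at the moment of the call.
- job.job_done(): hands the job in; it is judged then, once.
The state is a dict: "time": time; "joint_positions": joint angles; "joint_velocities": joint speeds; "effort": joint torques, N m; "tcp_pos": TCP position; "ee_rot": TCP orientation; "ft_force": force on the tool from outside, world axes, zero at the start; "moment": the same for the moment, N m; "grip_width": finger opening in m; "gripper_force": force on a finger pad.
Only numpy, scipy, OpenCV 4.12 (cv2) and the standard library are available. Lean on these libraries where they do the work, as an engineer would, in place of code of your own. Each camera call takes 0.05 s, during which the arm holds its last target. There are 200 camera calls.

## Working session

There is one attempt and no reset: what is moved stays moved. The work goes in short steps, Python scripts to look and compute and a tool call to move; the robot and the scene stay as the last step left them, time stands still between calls to the robot, and variables do not carry over. Pictures are saved under pics/ and viewed, at most 10 in all, crops included, and the job is handed in when it is done.

Besides the shell and the picture viewer there is one more tool, called as name(argument=value, ...), one argument or row to a line, values as JSON. send_rows: Moves the arm, as the interface text tells. Its arguments: {"type":"object","properties":{"series":{"type":"array","items":{"type":"object","properties":{"tx":{"type":"number"},"ty":{"type":"number"},"tz":{"type":"number"},"rx":{"type":"number"},"ry":{"type":"number"},"rz":{"type":"number"},"hand":{"type":"number"}}}}},"required":["series"]}

```bash
mkdir -p pics; cat > h.py <<'E'
import numpy as np, cv2
from rig import arm, read_camera, camera_info, job
def cap(n,f):
    i=camera_info(n); p,d=read_camera(n); cv2.imwrite('pics/'+f+'.png',p[:,:,::-1]); np.savez('pics/'+f+'.npz',p=p,d=d,T=i['camera_from_world'],K=[i['fx'],i['fy'],i['cx'],i['cy']],D=i['dist_coeffs'])
def load(f):
    z=np.load('pics/'+f+'.npz'); fx,fy,cx,cy=z['K']; return z['p'],z['d'],np.array(z['T']),np.array([[fx,0,cx],[0,fy,cy],[0,0,1]]),np.array(z['D'],float)
def world(f,uv,z=None):
    p,d,T,K,D=load(f); uv=np.array(uv,float).reshape(-1,2)
    n=cv2.undistortPoints(uv[:,None],K,D)[:,0]; r=np.c_[n,np.ones(len(n))]
    R=T[:3,:3];t=T[:3,3]
    if z is None: s=np.array([d[int(v),int(u)] for u,v in uv])
    else:
        c=-R.T@t; s=(z-c[2])/(r@R)[:,2]
    return (r*s[:,None]-t)@R
E
python3 - <<'E'
from h import *
cap('top','top0'); cap('scene','scene0')
print(arm.read_state()['time'],arm.hold_point_z)
E
```

```text
0.1 0.0187
```

View pics/top0.png

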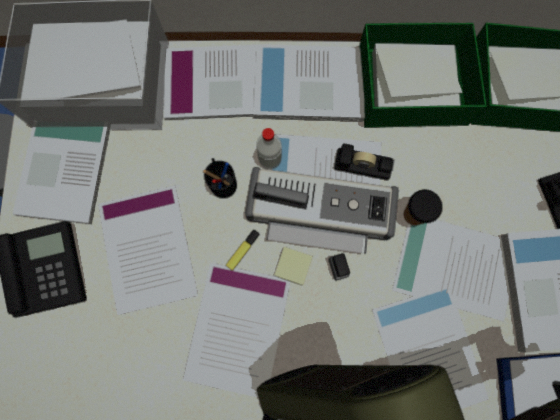

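View pics/scene0.png

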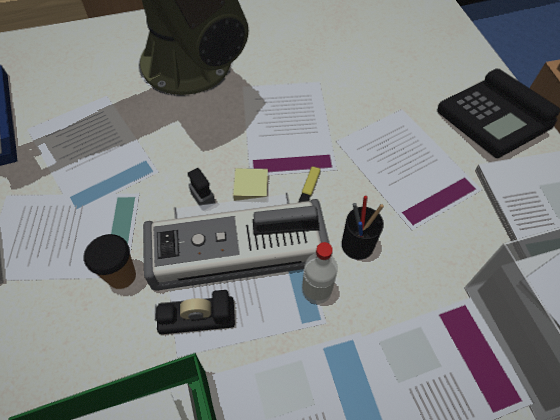

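The top view shows the wheel at about (378,207), the round key at (353,205) and the square key at (335,202). The cup is at (424,207), near the wheel end.

```bash
python3 - <<'E'
from h import *
print(world('top0',[(378,207),(353,205),(335,202)],.086).round(4))
print(world('top0',[(424,207)],.112).round(4), world('top0',[(340,262)],.085), world('top0',[(268,135)],.19),world('top0',[(363,158)],.07))
p,d,T,K,D=load('top0')
v,u=np.mgrid[160:250:1,235:410:1]; uv=np.c_[u.ravel(),v.ravel()]
W=world('top0',uv); m=abs(W[:,2]-.08)<.004
r=cv2.minAreaRect(W[m][:,:2].astype(np.float32)); print(r,m.sum())
s=arm.read_state(); print(s['tcp_pos'],s['ee_rot'],s['grip_width'])
i=camera_info('wrist'); T=i['camera_from_world']; print(-T[:3,:3].T@T[:3,3],T[2,:3],T[0,:3])
E
```

```text
[[ 0.5941 -0.142   0.086 ]
 [ 0.5987 -0.0809  0.086 ]
 [ 0.6058 -0.0371  0.086 ]]
[[ 0.5891 -0.248   0.112 ]] [[ 0.4597393  -0.04692738  0.085     ]] [[0.73828013 0.12501801 0.19      ]] [[ 0.72417337 -0.11171458  0.07      ]]
((0.6370171904563904, -0.026102036237716675), (0.3998306095600128, 0.18512539565563202), 82.03668975830078) 5237
[ 0.20790148 -0.50895966  0.23078045] [[ 9.25757053e-01  3.78118725e-01 -3.30564857e-04]
 [ 3.78118862e-01 -9.25756517e-01  9.98199730e-04]
 [ 7.14154376e-05 -1.04908325e-03 -9.99999447e-01]] 0.0850889162802061
[ 0.28527585 -0.47880787  0.37391267] [-0.29567902 -0.11993891 -0.94772811] [ 3.77955532e-01 -9.25823446e-01 -7.50491961e-04]
```

send_rows(
  series=[
    {"tx": 0.03, "ty": 0.03, "rz": -0.1, "hand": 0},
    {"tx": 0.035, "ty": 0.035, "rz": -0.1, "hand": 0},
    {"tx": 0.035, "ty": 0.035, "rz": -0.1, "hand": 0},
    {"tx": 0.035, "ty": 0.035, "rz": -0.1, "hand": 0},
    {"tx": 0.035, "ty": 0.035, "rz": -0.1, "hand": 0},
  ],
)

```text
invalid input
```

send_rows(
  series=[
    {"tx": 0.035, "ty": 0.035, "hand": 0},
    {"tx": 0.035, "ty": 0.035, "hand": 0},
    {"tx": 0.035, "ty": 0.035, "hand": 0},
    {"tx": 0.035, "ty": 0.035, "hand": 0},
    {"tx": 0.035, "ty": 0.035, "hand": 0},
  ],
)

```text
invalid input
```

send_rows(
  series=[
    {"tx": 0.02, "ty": 0.015, "tz": -0.02, "hand": 0},
    {"tz": -0.03, "hand": 0},
    {"hand": 0},
  ],
)

```text
invalid input
```

```bash
python3 - <<'E'
from h import *
s=arm.read_state(); print(s['time'],s['tcp_pos'],s['ee_rot'],s['grip_width'],s['ft_force'])
cap('wrist','w1')
E
```

```text
0.1 [ 0.20790148 -0.50895966  0.23078045] [[ 9.25757053e-01  3.78118725e-01 -3.30564857e-04]
 [ 3.78118862e-01 -9.25756517e-01  9.98199730e-04]
 [ 7.14154376e-05 -1.04908325e-03 -9.99999447e-01]] 0.0850889162802061 [-0.32754813  0.32054803 -0.34741681]
```

View pics/w1.png

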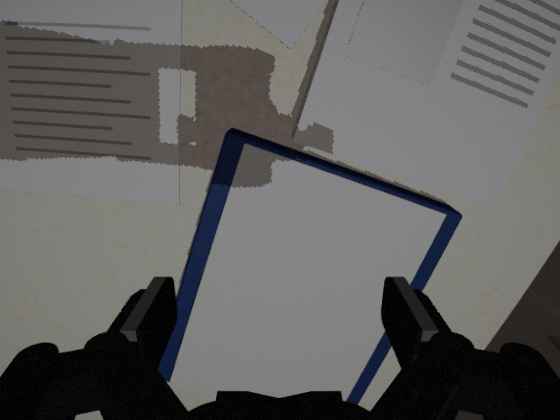

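This wrist picture only shows the open fingers over a blue folder on the desk. The arm hasn't moved because the calls were rejected, so I'll give every key in each row.

send_rows(
  series=[
    {"tx": 0.03, "ty": 0.03, "tz": 0, "rx": 0, "ry": 0, "rz": -0.1, "hand": 0},
    {"tx": 0.035, "ty": 0.035, "tz": 0, "rx": 0, "ry": 0, "rz": -0.1, "hand": 0},
    {"tx": 0.035, "ty": 0.035, "tz": 0, "rx": 0, "ry": 0, "rz": -0.1, "hand": 0},
    {"tx": 0.035, "ty": 0.035, "tz": 0, "rx": 0, "ry": 0, "rz": -0.1, "hand": 0},
    {"tx": 0.035, "ty": 0.035, "tz": 0, "rx": 0, "ry": 0, "rz": -0.1, "hand": 0},
  ],
)

```text
time: 0.65
tcp_pos: [0.379, -0.3375, 0.2312]
ee_rot: [[0.993, -0.116, -0.0], [-0.116, -0.993, 0.0], [-0.0, -0.0, -1.0]]
ft_force: [0.3, -0.3, -0.4]
grip_width: 0.0124
gripper_force: 0.0
```

send_rows(
  series=[
    {"tx": 0.035, "ty": 0.035, "tz": 0, "rx": 0, "ry": 0, "rz": 0, "hand": 0},
    {"tx": 0.035, "ty": 0.035, "tz": 0, "rx": 0, "ry": 0, "rz": 0, "hand": 0},
    {"tx": 0.035, "ty": 0.035, "tz": 0, "rx": 0, "ry": 0, "rz": 0, "hand": 0},
    {"tx": 0.035, "ty": 0.035, "tz": 0, "rx": 0, "ry": 0, "rz": 0, "hand": 0},
    {"tx": 0.035, "ty": 0.035, "tz": 0, "rx": 0, "ry": 0, "rz": 0, "hand": 0},
  ],
)

```text
time: 1.15
tcp_pos: [0.5541, -0.1624, 0.2312]
ee_rot: [[0.994, -0.112, -0.0], [-0.112, -0.994, 0.0], [-0.0, 0.0, -1.0]]
ft_force: [0.5, -0.8, 0.1]
grip_width: -0.0
gripper_force: 0.0
```

send_rows(
  series=[
    {"tx": 0.02, "ty": 0.015, "tz": -0.02, "rx": 0, "ry": 0, "rz": 0, "hand": 0},
    {"tx": 0, "ty": 0, "tz": -0.04, "rx": 0, "ry": 0, "rz": 0, "hand": 0},
    {"tx": 0, "ty": 0, "tz": -0.02, "rx": 0, "ry": 0, "rz": 0, "hand": 0},
    {"tx": 0, "ty": 0, "tz": 0, "rx": 0, "ry": 0, "rz": 0, "hand": 0},
  ],
)

```text
time: 1.55
tcp_pos: [0.5717, -0.1485, 0.148]
ee_rot: [[0.994, -0.112, -0.006], [-0.112, -0.994, 0.002], [-0.006, -0.001, -1.0]]
ft_force: [0.4, -0.2, 0.7]
grip_width: 0.0002
gripper_force: 0.0
```

```bash
python3 - <<'E'
from h import *
s=arm.read_state(); print(s['time'],s['tcp_pos'],s['grip_width'],s['ft_force'])
cap('wrist','w2')
E
```

```text
1.55 [ 0.57170424 -0.14851053  0.14801306] 0.00017871473649648311 [ 0.37058887 -0.21722631  0.6733895 ]
```

View pics/w2.png

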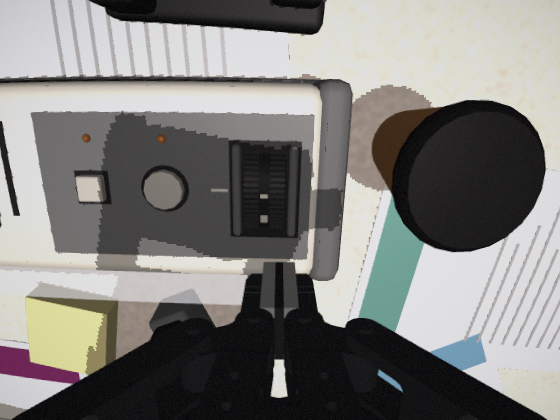

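The close-up shows the wheel between its ridges, centred near (264,190) with a white dot at (264,197) and another at (264,219). The round key is at (164,189), the square key at (91,188), and the shut fingertips at about (280,270).

```bash
python3 - <<'E'
from h import *
w=world('w2',[(264,190)],.091)[0]
k=world('w2',[(164,188),(91,187)],.086)
print(w,k, np.arctan2(-(w-k[0])[0]*-1,-(w-k[0])[1]))
print('depth',world('w2',[(264,190),(164,188),(91,187),(231,190),(298,190)]).round(4))
print('ridge ends/panel',world('w2',[(236,143),(236,235),(295,143),(297,235)],.086).round(4))
s=arm.read_state(); p,d,T,K,D=load('w2')
print(cv2.projectPoints(s['tcp_pos'].reshape(1,3),cv2.Rodrigues(T[:3,:3])[0],T[:3,3],K,D)[0])
E
```

```text
[ 0.59836499 -0.14367556  0.091     ] [[ 0.60479361 -0.08500357  0.086     ]
 [ 0.61054216 -0.04089651  0.086     ]] -0.10913347609613688
depth [[ 0.5983 -0.1437  0.0907]
 [ 0.6047 -0.0849  0.0857]
 [ 0.6104 -0.0405  0.0853]
 [ 0.5977 -0.1233  0.0809]
 [ 0.5935 -0.1631  0.082 ]]
ridge ends/panel [[ 0.626  -0.1311  0.086 ]
 [ 0.5705 -0.1228  0.086 ]
 [ 0.6222 -0.164   0.086 ]
 [ 0.5664 -0.1597  0.086 ]]
[[[278.13990202 282.93933235]]]
```

send_rows(
  series=[
    {"tx": 0.018, "ty": 0.005, "tz": -0.01, "rx": 0, "ry": 0, "rz": 0, "hand": 0},
    {"tx": 0, "ty": 0, "tz": -0.03, "rx": 0, "ry": 0, "rz": 0, "hand": 0},
    {"tx": 0, "ty": 0, "tz": -0.01, "rx": 0, "ry": 0, "rz": 0, "hand": 0},
    {"tx": 0, "ty": 0, "tz": 0, "rx": 0, "ry": 0, "rz": 0, "hand": 0},
    {"tx": 0, "ty": 0, "tz": 0, "rx": 0, "ry": 0, "rz": 0, "hand": 0},
  ],
)

```text
time: 2.1
tcp_pos: [0.5914, -0.1445, 0.103]
ee_rot: [[0.994, -0.112, 0.002], [-0.112, -0.994, -0.001], [0.002, 0.0, -1.0]]
ft_force: [0.7, 0.7, 0.4]
grip_width: -0.0001
gripper_force: 0.0
```

send_rows(
  series=[
    {"tx": 0, "ty": 0, "tz": -0.008, "rx": 0, "ry": 0, "rz": 0, "hand": 0},
    {"tx": 0, "ty": 0, "tz": -0.002, "rx": 0, "ry": 0, "rz": 0, "hand": 0},
    {"tx": 0, "ty": 0, "tz": 0, "rx": 0, "ry": 0, "rz": 0, "hand": 0},
  ],
)

```text
time: 2.4
tcp_pos: [0.5909, -0.1442, 0.0913]
ee_rot: [[0.994, -0.112, -0.0], [-0.112, -0.994, 0.0], [-0.0, -0.0, -1.0]]
ft_force: [-0.2, -0.2, 0.3]
grip_width: -0.0001
gripper_force: 0.0
```

send_rows(
  series=[
    {"tx": 0, "ty": 0, "tz": -0.001, "rx": 0, "ry": 0, "rz": 0, "hand": 0},
    {"tx": 0, "ty": 0, "tz": 0, "rx": 0, "ry": 0, "rz": 0, "hand": 0},
  ],
)

```text
time: 2.6
tcp_pos: [0.5914, -0.1443, 0.091]
ee_rot: [[0.994, -0.112, 0.001], [-0.112, -0.994, -0.0], [0.001, 0.0, -1.0]]
ft_force: [-0.3, 0.6, 4.6]
grip_width: 0.0002
gripper_force: 2.0
```

send_rows(
  series=[
    {"tx": 0, "ty": 0, "tz": -0.001, "rx": 0, "ry": 0, "rz": 0, "hand": 0},
    {"tx": 0, "ty": 0, "tz": 0, "rx": 0, "ry": 0, "rz": 0, "hand": 0},
  ],
)

```text
time: 2.8
tcp_pos: [0.5919, -0.1444, 0.0909]
ee_rot: [[0.994, -0.112, 0.003], [-0.112, -0.994, -0.001], [0.003, 0.001, -1.0]]
ft_force: [-0.9, -0.8, 10.7]
grip_width: -0.0
gripper_force: 5.4
```

send_rows(
  series=[
    {"tx": 0.002, "ty": 0, "tz": 0, "rx": 0, "ry": 0, "rz": 0, "hand": 0},
    {"tx": 0.002, "ty": -0.0005, "tz": 0, "rx": 0, "ry": 0, "rz": 0, "hand": 0},
    {"tx": 0, "ty": 0, "tz": 0, "rx": 0, "ry": 0, "rz": 0, "hand": 0},
  ],
)

```text
time: 3.1
tcp_pos: [0.5959, -0.1449, 0.0908]
ee_rot: [[0.994, -0.112, 0.003], [-0.112, -0.994, -0.001], [0.003, 0.0, -1.0]]
ft_force: [-0.5, 1.7, 12.1]
grip_width: -0.0001
gripper_force: 5.9
```

send_rows(
  series=[
    {"tx": 0.002, "ty": 0, "tz": 0, "rx": 0, "ry": 0, "rz": 0, "hand": 0},
    {"tx": 0.002, "ty": -0.0005, "tz": 0, "rx": 0, "ry": 0, "rz": 0, "hand": 0},
    {"tx": 0.002, "ty": 0, "tz": 0, "rx": 0, "ry": 0, "rz": 0, "hand": 0},
    {"tx": 0, "ty": 0, "tz": 0, "rx": 0, "ry": 0, "rz": 0, "hand": 0},
  ],
)

```text
time: 3.5
tcp_pos: [0.6022, -0.1457, 0.0908]
ee_rot: [[0.994, -0.112, 0.003], [-0.112, -0.994, -0.001], [0.004, 0.001, -1.0]]
ft_force: [2.6, -1.2, 8.2]
grip_width: -0.0001
gripper_force: 4.5
```

```bash
python3 - <<'E'
from h import *
cap('wrist','w3'); i=cv2.imread('pics/w3.png'); cv2.imwrite('pics/w3c.png',cv2.resize(i[100:300,160:400],None,fx=3,fy=3,interpolation=2))
E
```

```text
(no output)
```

View pics/w3c.png

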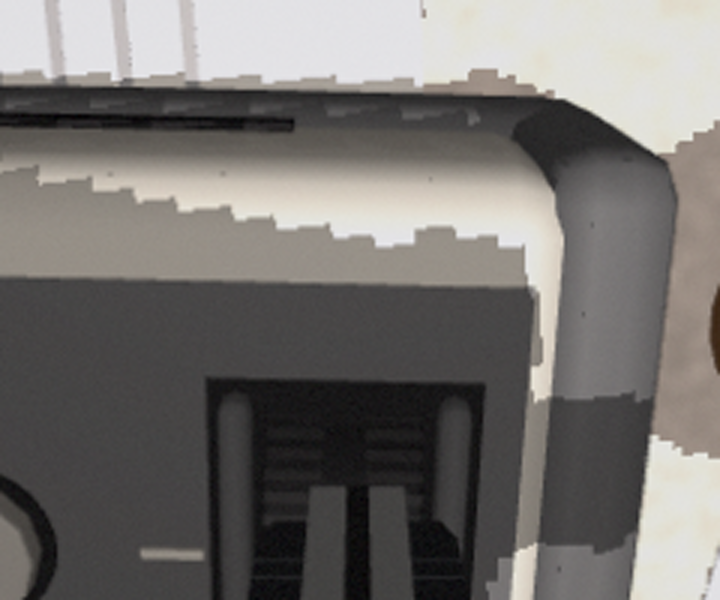

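The crop shows the fingertip on the wheel between the ridges, with the index mark at the left and the dots hidden. The force along x has turned positive, so the wheel has passed the hump and I'll lift off.

send_rows(
  series=[
    {"tx": 0.002, "ty": 0, "tz": 0, "rx": 0, "ry": 0, "rz": 0, "hand": 0},
    {"tx": 0, "ty": 0, "tz": 0.01, "rx": 0, "ry": 0, "rz": 0, "hand": 0},
    {"tx": -0.01, "ty": 0.002, "tz": 0.03, "rx": 0, "ry": 0, "rz": 0, "hand": 0},
    {"tx": -0.02, "ty": 0, "tz": 0.02, "rx": 0, "ry": 0, "rz": 0, "hand": 0},
    {"tx": 0, "ty": 0, "tz": 0, "rx": 0, "ry": 0, "rz": 0, "hand": 0},
  ],
)

```text
time: 4.05
tcp_pos: [0.5727, -0.1433, 0.1526]
ee_rot: [[0.994, -0.112, 0.004], [-0.112, -0.994, -0.001], [0.004, 0.001, -1.0]]
ft_force: [-0.1, 0.4, -0.4]
grip_width: 0.0003
gripper_force: 0.0
```

```bash
python3 - <<'E'
from h import *
cap('wrist','w4'); print(arm.read_state()['tcp_pos'],arm.read_state()['ft_force']); i=cv2.imread('pics/w4.png'); cv2.imwrite('pics/w4c.png',cv2.resize(i[100:290,60:320],None,fx=3,fy=3,interpolation=2))
E
```

```text
[ 0.57297823 -0.14324109  0.15089969] [ 0.50317183  0.10207899 -0.68348791]
```

View pics/w4c.png

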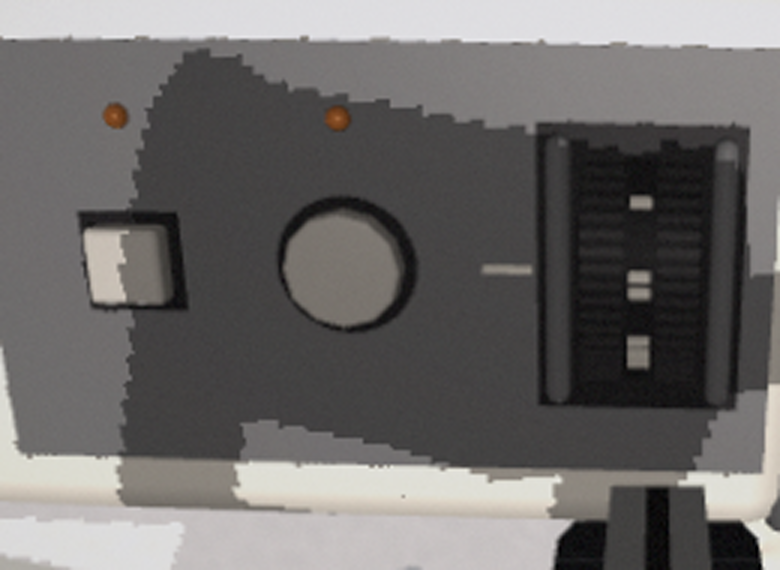

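The crop shows the two-dot mark at (638,285), level with the index mark at (508,269), with one dot above and three below, so the wheel is in the middle notch. The round key is at crop (341,268), which is about full-frame pixel (174,189).

```bash
python3 - <<'E'
from h import *
k=world('w4',[(173.7,189)],.086)[0]; print(k, k-arm.read_state()['tcp_pos'], world('w4',[(272.7,187)],.091))
E
```

```text
[ 0.6039929  -0.08413383  0.086     ] [ 0.03101467  0.05910726 -0.06489969] [[ 0.59979371 -0.14360755  0.091     ]]
```

send_rows(
  series=[
    {"tx": 0.01, "ty": 0.03, "tz": 0, "rx": 0, "ry": 0, "rz": 0, "hand": 0},
    {"tx": 0.02, "ty": 0.029, "tz": 0, "rx": 0, "ry": 0, "rz": 0, "hand": 0},
    {"tx": 0, "ty": 0, "tz": -0.03, "rx": 0, "ry": 0, "rz": 0, "hand": 0},
    {"tx": 0, "ty": 0, "tz": -0.025, "rx": 0, "ry": 0, "rz": 0, "hand": 0},
    {"tx": 0, "ty": 0, "tz": 0, "rx": 0, "ry": 0, "rz": 0, "hand": 0},
  ],
)

```text
time: 4.6
tcp_pos: [0.6013, -0.0835, 0.0899]
ee_rot: [[0.994, -0.112, -0.007], [-0.112, -0.994, 0.002], [-0.007, -0.001, -1.0]]
ft_force: [0.2, -0.2, -0.7]
grip_width: 0.0
gripper_force: 0.0
```

send_rows(
  series=[
    {"tx": 0, "ty": 0, "tz": -0.005, "rx": 0, "ry": 0, "rz": 0, "hand": 0},
    {"tx": 0, "ty": 0, "tz": -0.003, "rx": 0, "ry": 0, "rz": 0, "hand": 0},
    {"tx": 0, "ty": 0, "tz": 0, "rx": 0, "ry": 0, "rz": 0, "hand": 0},
  ],
)

```text
time: 4.9
tcp_pos: [0.6032, -0.0843, 0.0868]
ee_rot: [[0.994, -0.112, 0.001], [-0.112, -0.994, -0.0], [0.001, 0.0, -1.0]]
ft_force: [0.7, 0.5, 0.7]
grip_width: -0.0002
gripper_force: 0.0
```

send_rows(
  series=[
    {"tx": 0, "ty": 0, "tz": -0.002, "rx": 0, "ry": 0, "rz": 0, "hand": 0},
    {"tx": 0, "ty": 0, "tz": -0.002, "rx": 0, "ry": 0, "rz": 0, "hand": 0},
    {"tx": 0, "ty": 0, "tz": 0, "rx": 0, "ry": 0, "rz": 0, "hand": 0},
  ],
)

```text
time: 5.2
tcp_pos: [0.6034, -0.0844, 0.0828]
ee_rot: [[0.994, -0.112, 0.001], [-0.112, -0.994, -0.0], [0.002, 0.0, -1.0]]
ft_force: [0.0, -1.6, 5.2]
grip_width: -0.0001
gripper_force: 2.1
```

send_rows(
  series=[
    {"tx": 0, "ty": 0, "tz": -0.001, "rx": 0, "ry": 0, "rz": 0, "hand": 0},
    {"tx": 0, "ty": 0, "tz": 0, "rx": 0, "ry": 0, "rz": 0, "hand": 0},
  ],
)

```text
time: 5.4
tcp_pos: [0.6034, -0.0843, 0.082]
ee_rot: [[0.994, -0.112, 0.001], [-0.112, -0.994, -0.0], [0.001, 0.0, -1.0]]
ft_force: [1.9, -0.7, 6.6]
grip_width: 0.0003
gripper_force: 3.4
```

One more millimetre to bottom it clearly.

send_rows(
  series=[
    {"tx": 0, "ty": 0, "tz": -0.001, "rx": 0, "ry": 0, "rz": 0, "hand": 0},
    {"tx": 0, "ty": 0, "tz": 0, "rx": 0, "ry": 0, "rz": 0, "hand": 0},
  ],
)

```text
time: 5.6
tcp_pos: [0.6035, -0.0843, 0.0819]
ee_rot: [[0.994, -0.112, 0.002], [-0.112, -0.994, -0.001], [0.002, 0.0, -1.0]]
ft_force: [-3.5, -0.4, 15.0]
grip_width: 0.0001
gripper_force: 7.7
```

The key is on its stop: z is steady at 0.0819 and the force has jumped to 15 N. Now I'll lift off.

send_rows(
  series=[
    {"tx": 0, "ty": 0, "tz": 0.005, "rx": 0, "ry": 0, "rz": 0, "hand": 0},
    {"tx": 0, "ty": 0, "tz": 0.03, "rx": 0, "ry": 0, "rz": 0, "hand": 0},
    {"tx": -0.03, "ty": 0, "tz": 0.035, "rx": 0, "ry": 0, "rz": 0, "hand": 0},
    {"tx": 0, "ty": 0, "tz": 0, "rx": 0, "ry": 0, "rz": 0, "hand": 0},
    {"tx": 0, "ty": 0, "tz": 0, "rx": 0, "ry": 0, "rz": 0, "hand": 0},
  ],
)

```text
time: 6.1
tcp_pos: [0.5728, -0.0841, 0.1507]
ee_rot: [[0.994, -0.112, 0.001], [-0.112, -0.994, -0.0], [0.001, -0.0, -1.0]]
ft_force: [0.2, -0.1, -1.0]
grip_width: 0.0001
gripper_force: 0.0
```

```bash
python3 - <<'E'
from h import *
cap('wrist','w5'); print(arm.read_state()['ft_force'])
E
```

```text
[0.20853081 0.76217627 0.81839405]
```

View pics/w5.png

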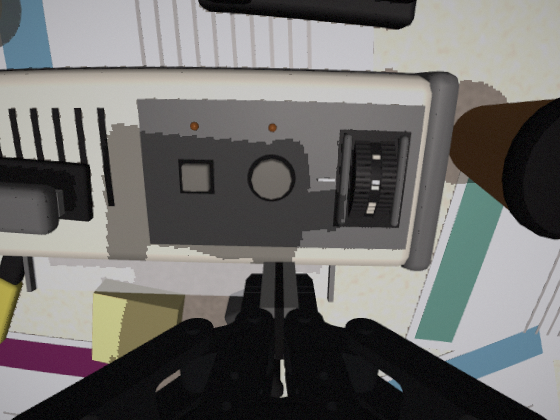

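The wheel's two-dot mark at (375,185) is still level with the index mark at (326,180). The round key at (271,178) is back up and the fingers are clear, so I'm handing in.

```bash
python3 -c "
from rig import job
print(job.job_done())"
```

```text
the job is handed in; nothing more can be done
None
```

The wheel rests in its middle notch, the round key was pressed to its stop and came back up, and the job is handed in; no verdict came back.

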